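Clamp a block with a knob sunk in its guard

TASK

Set the tallest of the three loose wood blocks flat in the bay of the small bench clamp, its long side running from jaw to jaw, and let go of it. Then reach into the round guard and turn the sunken knob clockwise until the sprung jaw holds the block snugly against the end jaw, with about 11 N; feel for it, for more than 20 N bruises the wood. Let go of the knob and leave the other two blocks where they lie.

Things in the scene. Friction and masses are not known exactly. Their poses are not given: they have to be found in the camera images.
- clamp: Small steel bench clamp fixed to the table. Origin on the table under the knob's axis; z up; the bay lies towards its +y. Base plate 70 mm (x) by 188 mm (y), 10 mm thick, from y = -53 to +135 mm. At its -y end stands the grey round guard with the knob inside; at its +y end stands the end jaw.
- knob_grip (a point): Point in the knob's black bar grip on its turning axis, 45 mm above the table. The bar is 46 mm long (its x axis), 20 mm wide (its y axis: the faces to grip) and spans 27 to 58 mm above the table, its top 14 mm below the guard's rim. Below it is a round skirt 54 mm across, 20 to 27 mm above the table. A white line marks the +x end.
- clamp_knob (a joint): Knob angle, rad, grows clockwise from above, 0 to 2.0, starts at 0 to 0.2; at 0 the bar lies along the clamp's x. Drives the jaw 14 mm per rad towards the clamp's +y. Has 0.28 N m of dry friction (a paused knob can hide any torque below that) and stays where left. With the block pinched, the turning torque rises by 0.014 N m per N of clamping: 0.15 N m above free running is right, 0.27 too much.
- jaw_pad: Sprung moving jaw: steel plate 36 mm wide (x), 8 mm thick (y), 22 mm high (15 to 37 mm above the table). Its gripping face lies 6 mm on the +y side of the origin, and at y = 60 mm of the clamp at knob angle 0. When it pushes on something it yields on a spring, 5 N per mm, up to 6 mm.
- bay (a point): Point on the bay floor (bed 50 mm wide in x, 12 mm above the table), 85.5 mm from the knob's axis along the clamp's +y: the nominal middle between the jaws at knob angle 0. Axes as the clamp's. End jaw: 36 mm wide, top 36 mm above the table, set by hand and not measured; its face is 47 to 55 mm from the pad's face at knob 0, so where the block gets pinched must be felt.
- block_center (a point): Centre of the wood block to clamp, plain wood 28 mm (x) by 36 mm (y) by 30 mm high, the tallest of the three; loose, about 30 g. Lies flat on the table 15 mm below this point; take it across its 28 mm sides. In the clamp its 36 mm side runs along the clamp's y.
- wood_block_2: The same block to clamp; origin at the centre of its underside.
- wood_block_1: Loose wood block 32 x 42 x 20 mm high, origin at the centre of its underside; not to be moved.
- wood_block_3: Loose wood block 22 x 50 x 16 mm high, origin at the centre of its underside; not to be moved.
- guard_rim (a point): Centre of the mouth of the guard, an upright grey round cup about the knob's axis: inner diameter 80 mm, outer 92 mm, rim (this point) 72 mm and inner floor 14 mm above the table. Fingers must enter part closed: between each gripped face of the knob and the wall there is 30 mm.
There are look-alikes about, which are no part of the job. Leave any green look-alike of the wood_block_2 alone.

How it is judged:
On the way:
1. the tallest block stands flat in the bay, let go, not yet clamped (horizontal distance between block_center and bay below 0.016 m and z of block_center in the frame of clamp below 0.03 m and contact force between the fingers and wood_block_2 below 0.1 N and contact force between jaw_pad and wood_block_2 below 3 N), for 0.2 s.
At the end, for the whole second after the job is handed in: The tallest block sits flat on the bed (within 3 mm), within 10 mm of the bay's middle line, its 36 mm side along the clamp within 0.12 rad, at rest and pinched by the jaw pad with 6 to 16 N (contact force between jaw_pad and wood_block_2 between 6 and 16 N and x of block_center in the frame of clamp between -0.01 and 0.01 m and z of block_center in the frame of clamp between 0.024 and 0.03 m and angle between the y axis of block_center and the y axis of clamp, either way round below 0.12 rad and angle between block_center's own z axis and vertical below 0.12 rad and linear speed of wood_block_2 below 0.02 m/s); the robot touches nothing.
It fails at once if the jaw presses the block with more than 20 N (contact force between jaw_pad and wood_block_2 above 20 N).
It fails at once if the 32 x 42 mm block is moved more than 15 mm (distance of wood_block_1 from where it was at the start of the episode above 0.015 m).
It fails at once if the 22 x 50 mm block is moved more than 15 mm (distance of wood_block_3 from where it was at the start of the episode above 0.015 m).
It also fails if it takes over 58 s, if anything falls off the work surface, if the arm or the gripper's body presses on something with over 40 N, if the wrist force passes 120 N, or if a joint passes its speed limit or range.

ROBOT

A 6-joint arm with a two-finger parallel gripper is mounted at the origin on a cart in front of the work surface, level with it; the furniture and walls round the work are solid. World frame = base frame: x ahead of the robot, y to its left, z up, the work surface at z = 0. Lengths are in m, angles in rad, forces in N, time in s.
With the tool pointing down it reaches from about 0.425 to 0.95 m from the base axis. Payload 3.5 kg.
Tool frame: the origin (TCP) lies at the very end of the fingers, on their centre line; the grasp point (between the pads) lies ctrl.tcp_to_grasp behind it (ctrl.tcp_to_grasp is the distance from the TCP to the grasp point, in m); z points along the fingers, y is the line along which they close (so a half turn about z gives the same grasp; the last joint's range is limited). The gripper opens to 85 mm and grips with 20 to 120 N. Pads are 22 mm wide; open, the fingers measure 114 mm over their backs; the gripper's body (76 mm by 85 mm) begins 54 mm behind the grasp point. The pads swing forward as they close: fully open they stand 13 mm farther back than shut.
Start: joints at [1.052, 0.286, 1.577, -0, 1.279, -0.15], TCP at [0.243, 0.63, 0.231] pointing down, gripper open.
Joint ranges: [-2.77, 2.77], [-0.9, 2.22], [0.21, 2.48], [-1.53, 4.67], [0.24, 2.81], [-2.84, 2.84]. Speed limits (rad/s): [2.79, 2.79, 3.14, 3.14, 3.14, 3.14].

INTERFACE

Orientations are given as a unit quaternion [x, y, z, w].
In Python, from plant import ctrl gives the robot as it stands.
- The arm moves only by the shell command python3 -m inch 'ROWS' [FORCE]. ROWS is JSON, a list of rows, each an object with "slide": the shift along the tool's x, y, z in cm, a list of three; "turn": the turn about the tool's z in rad; "grip": the finger opening in cm, from 0 to 8.54. A call has 1 to 20 rows; each row is the pose to reach, as a shift and turn from the pose commanded when the call began, along the tool's axes at that moment; what a row does not reach only later rows make up. A row lasts 1/10 s, in which the tool goes at most 50 mm and 8.59 degrees, less where a joint would pass 70% of its speed; a pose out of reach is approached as far as the arm can. A call with a gripper value outside its range is refused whole. The fingers move at their own pace and stop on an object; FORCE is the grip in N (left out, the last holds). Time passes only in rows, so rows that repeat a pose let the fingers close. It gives the time, the measured TCP pose, the force, the opening and the grip force at its end, in the units of the state.
- ctrl.get_state(): the state, without advancing time (a new reading comes with each control period).
- ctrl.read_camera(name): name is "scene" or "top"; returns (picture, depth): 384x512x3 uint8, red, green, blue; 384x512 float32, m along the optical axis (not along the pixel's ray), 0 where there is no reading.
- ctrl.camera_info(name): a dict with "K" (3x3 intrinsics, pixels), "D" ([k1, k2, p1, p2, k3] as OpenCV has them; the pictures are not rectified), "camera_from_world" (4x4, takes a point from world to camera coordinates). Camera axes: x right, y down, z forward; pixel columns grow to the right and rows downward; lengths in m; the calibration is good to about 2 mm. A picture is of the moment at which its call begins. camera_info takes no time and is no camera call.
- ctrl.sign_off(): hands the job in; it is judged then, once.
The state is a dict: "time": time; "qpos": joint angles; "dq": joint speeds; "joint_efforts": joint torques, N m; "eef_pos": TCP position; "tcp_rot": TCP orientation; "contact_force": force on the tool from outside, world axes, zero at the start; "wrist_torque": the same for the moment, N m; "opening": opening from 0.0 (shut) to 1.0 (fully open); "finger_force": force on a finger pad.
Only numpy, scipy, OpenCV 4.12 (cv2) and the standard library are available. Lean on these libraries where they do the work, as an engineer would, in place of code of your own. Each camera call takes 0.05 s, during which the arm holds its last target. There are 200 camera calls.

## Working session

There is one attempt and no reset: what is moved stays moved. The work goes in short steps, Python scripts to look and compute and a shell command to move; the robot and the scene stay as the last step left them, time stands still between calls to the robot, and variables do not carry over. Pictures are saved under pics/ and viewed, at most 10 in all, crops included, and the job is handed in when it is done.

```bash
ls; mkdir -p pics; python3 - <<'E'
from plant import ctrl
import cv2,numpy as np
print(ctrl.tcp_to_grasp, ctrl.get_state())
for n in("scene","top"):
    im,d=ctrl.read_camera(n); cv2.imwrite(f"pics/{n}0.png",cv2.cvtColor(im,cv2.COLOR_RGB2BGR)); np.savez(f"{n}0.npz",im=im,d=d)
    c=ctrl.camera_info(n); print(n,c["K"],c["D"],np.round(np.linalg.inv(c["camera_from_world"]),3))
E
```

```text
pics
0.0187 {'time': 0.0, 'qpos': array([ 1.05199300e+00,  2.87194050e-01,  1.57818833e+00,  6.93501344e-06,
        1.27858643e+00, -1.50006089e-01]), 'dq': array([-0.00066881, -0.00054408,  0.00070681, -0.00057802, -0.00201957,
       -0.00091797]), 'joint_efforts': array([ 2.85296874e-04, -4.05986845e+01, -2.92623353e+01, -8.60488785e-05,
        5.80874184e-03,  1.07029376e-05]), 'eef_pos': array([0.24297777, 0.62904553, 0.22992211]), 'tcp_rot': array([ 1.83356239e-01,  9.83045817e-01, -1.12117710e-03, -3.93071249e-04]), 'contact_force': array([ 0.31675928,  0.26588346, -0.8546565 ]), 'wrist_torque': array([-0.04453189,  0.00465505,  0.0312836 ]), 'finger_force': 0.0, 'opening': 1.0041228929306276}
scene [[466.86605126   0.         256.55180142]
 [  0.         466.86605126 189.89764487]
 [  0.           0.           1.        ]] [-0.11140346  0.          0.          0.          0.        ] [[-0.529 -0.452  0.718 -0.151]
 [-0.848  0.258 -0.462  0.488]
 [ 0.024 -0.854 -0.52   0.557]
 [ 0.     0.     0.     1.   ]]
top [[429.10228714   0.         247.9283431 ]
 [  0.         429.10228714 192.92876831]
 [  0.           0.           1.        ]] [-0.0364683  0.         0.         0.         0.       ] [[-0.006 -0.991  0.135  0.363]
 [-0.999  0.012  0.039  0.056]
 [-0.04  -0.135 -0.99   0.989]
 [ 0.     0.     0.     1.   ]]
```

View pics/scene0.png

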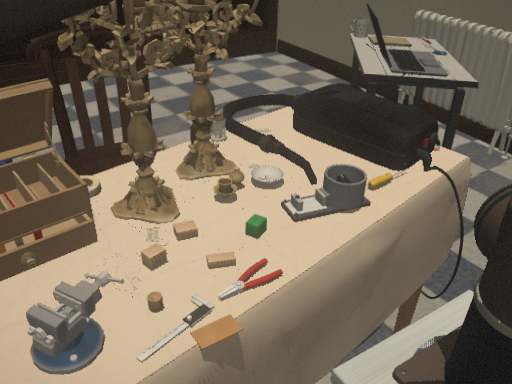

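View pics/top0.png

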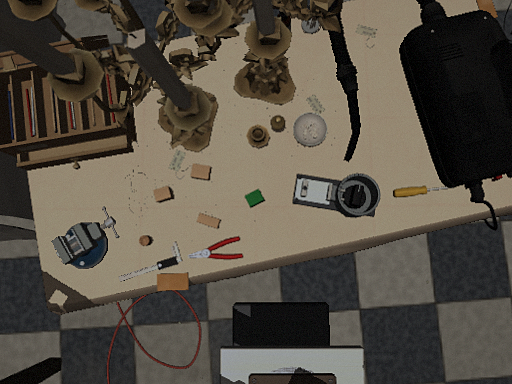

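The top view shows three wood blocks at (164,193), (201,172) and (209,220). The green look-alike is at (255,197), a round dowel at (146,240), and the clamp spans (297..380, 175..215). In the scene view the same blocks are at (154,256), (185,229) and (221,260), and the tall one looks like (154,256). Next I measure heights and poses.

```bash
cat > h.py <<'E'
import cv2,numpy as np
from plant import ctrl
def cloud(n,d):
    c=ctrl.camera_info(n);K,D=np.array(c["K"]),np.array(c["D"]);T=np.linalg.inv(c["camera_from_world"])
    h,w=d.shape;uv=np.stack(np.meshgrid(np.arange(w),np.arange(h)),-1).reshape(-1,1,2).astype(float)
    r=cv2.undistortPoints(uv,K,D).reshape(h,w,2)
    P=np.dstack([r*d[...,None],d]);return P@T[:3,:3].T+T[:3,3]
def ray(n,uv,z):
    c=ctrl.camera_info(n);T=np.linalg.inv(c["camera_from_world"])
    r=cv2.undistortPoints(np.array(uv,float).reshape(-1,1,2),np.array(c["K"]),np.array(c["D"])).reshape(-1,2)
    v=np.c_[r,np.ones(len(r))]@T[:3,:3].T;o=T[:3,3]
    return o+v*((z-o[2])/v[:,2])[:,None]
E
python3 - <<'E'
from h import *
for n,pts in(("top",[(164,193),(201,172),(209,220),(255,197)]),("scene",[(154,256),(185,229),(221,260),(256,226)])):
    f=np.load(n+"0.npz");im,d=f["im"],f["d"];P=cloud(n,d)
    for u,v in pts:
        s=np.s_[v-13:v+14,u-16:u+17];p=P[s].reshape(-1,3);z=p[:,2]
        top=np.sort(z[(z<.06)])[-25:].mean(); m=(abs(z-top)<.006)
        q=p[m,:2];r=cv2.minAreaRect(q.astype(np.float32)*1000)
        print(n,u,v,"table",np.median(z[z<.006]).round(4),"top",top.round(4),q.mean(0).round(4),np.round(r[0],1),np.round(r[1],1),round(r[2],1),m.sum())
f=np.load("top0.npz");im,d=f["im"],f["d"];P=cloud("top",d)
big=cv2.resize(im[165:225,285:395],None,fx=7,fy=7,interpolation=cv2.INTER_CUBIC)[...,::-1]
cv2.imwrite("pics/clampcrop.png",big)
for r in range(176,218,3): print(r,(P[r,290:386:4,2]*1000).astype(int))
E
```

```text
top 164 193 table -0.0009 top 0.0324 [0.4964 0.2898] [496.7 289.9] [28.4 36. ] 16.2 186
top 201 172 table -0.0009 top 0.0225 [0.5488 0.206 ] [549.  205.8] [42.1 32.3] 80.5 242
top 209 220 table -0.0013 top 0.0184 [0.4354 0.1878] [435.3 187.6] [49.9 21.7] 71.2 205
top 255 197 table -0.0013 top 0.0318 [0.4847 0.0821] [484.6  82.2] [27.7 35.4] 25.7 188
scene 154 256 table -0.0019 top 0.0303 [0.4929 0.2899] [494.2 289.7] [29.4 37.2] 17.8 242
scene 185 229 table -0.0015 top 0.0205 [0.5454 0.2049] [546.6 204.2] [42.2 34.8] 80.4 247
scene 221 260 table -0.0016 top 0.0164 [0.4324 0.1861] [433.2 185.4] [49.8 24.6] 71.8 267
scene 256 226 table -0.0014 top 0.0306 [0.4817 0.0806] [483.6  79.6] [28.9 37. ] 28.0 181
176 [ 0  0 16  4  6  9  7  0  1 -1 -3  0  0  0 72 72 59 59 65 68 -1 -1 -7 -2]
179 [-3 -3 11 12 10  9  9 11  9  6 10  7 -1 -3 68 23 18 22 40 54 69 -3 -3  0]
182 [ 0  1 13 28 35 14  8 12 10  8  9  6  6 71 16 14 12 12 14 33 54 72  0 -4]
185 [-2 -2 12 34 35 12  8 13 12 12 32 38 58 13 15 14 49 58 56 13 40 65 -3 -1]
188 [-2 10 12 31 40 11 10 13 15 11 35 34 71 10 26 23 55 55 55 13 26 54 71 -2]
191 [-1  8 13 36 33  9 12  9 12  9 36 38 68 13 26 25 58 55 54 16 16 43 71 -3]
194 [ 0  6 12 34 11 12 11 11 10 11 36 36 74 17 26 25 57 57 27  9 12 40 71 -1]
197 [ 0 11 12 10 10  9  7  9 11 24 35 38 71 21 23 34 56 56 24  8 12 43 72 -2]
200 [ 0 15  7  9 12 10  8  9  8 20 20 29 67 12 26 44 57 57 24 11 14 47 71 -2]
203 [-3  2 12  8 10  9  8  8  7 12 10 14 55 71 22 46 55 59 26 10 16 57 -2  0]
206 [-1  0  0 -4 -3 -1  6  7 10  8  8  7 36 74 11 27 29 26 14 13 33 68 -1 -1]
209 [ 0  1 -2 -3 -4 -3 -4 -1  0 -1  1  6 19 55 72 18 10 12 12 13 68  9 -3 -3]
212 [-1 -3  0 -2  1 -2  0 -2  0 -3 -1 -3  0 28 50 73 69 69 71 71  9  7  0  0]
215 [-1 -1  0  0 -2 -2 -1 -2 -2  0  0 -2 -3 -1 21 38 56 59 41 -4  8 -1 -1 -4]
```

View pics/clampcrop.png

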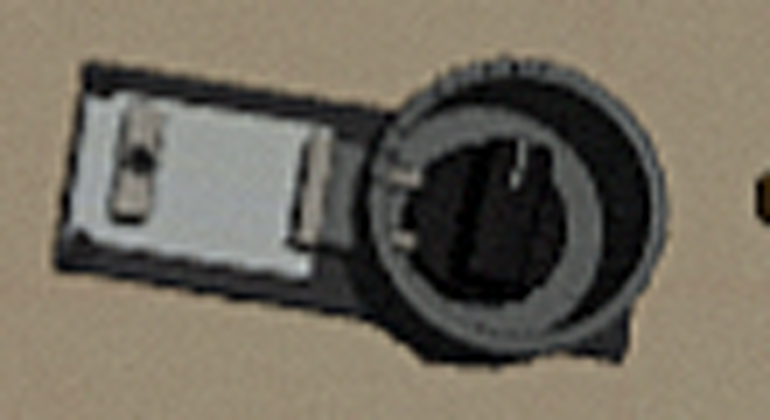

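The crop shows the guard at right centred near crop (515,205), which is top pixel (358,194). The knob's white line points up (+x), and the bay bed is at left with the end jaw at crop (135,160) and the pad at (315,190). Candidates in the top view are (164,193) 30 mm tall wood, (201,172) 20 mm wood, (209,220) 16 mm wood and (255,197) green. I choose (164,193): it is the tallest wood block and measures 28x36.

```bash
python3 - <<'E'
from h import *
from scipy.optimize import least_squares
C={}
for n in("top","scene"):
    f=np.load(n+"0.npz");im,d=f["im"],f["d"];P=cloud(n,d);C[n]=P[d>0]
    X,Y,Z=P[...,0],P[...,1],P[...,2]
    roi=(abs(X-.49)<.09)&(abs(Y+.10)<.2)&(d>0)
    rim=roi&(abs(Z-.072)<.005)&(Y<-.06)&(Y>-.26)
    q=P[rim][:,:2]; r=least_squares(lambda p:np.hypot(*(q-p[:2]).T)-p[2],[q[:,0].mean(),q[:,1].mean(),.044],loss="soft_l1",f_scale=.002).x
    print(n,"rim",r.round(4),rim.sum())
    R=np.hypot(X-r[0],Y-r[1])
    bar=roi&(R<.03)&(Z>.049)&(Z<.065); b=cv2.minAreaRect((P[bar][:,:2]*1000).astype(np.float32));print(" bar",np.round(b[0],1),np.round(b[1],1),round(b[2],1))
    br=im.min(2)>105; out=roi&(R>.052)&(R<.15)&(Y>r[1])
    for nm,lo,hi in(("plate+bed",.006,.018),("jaws",.025,.042)):
        m=(out&(Z>lo)&(Z<hi)).astype(np.uint8); 
        k,l,s,c=cv2.connectedComponentsWithStats(m)
        for i in range(1,k):
            if s[i,4]>20:
                p=P[l==i];b=cv2.minAreaRect((p[:,:2]*1000).astype(np.float32));print(" ",nm,s[i,4],np.round(p.mean(0),4),np.round(b[0],1),np.round(b[1],1),round(b[2],1), "dist",np.round(np.hypot(*(p[:,:2].mean(0)-r[:2])),4))
A=np.vstack(list(C.values()))
for y in np.arange(-.25,.65,.1):
    s=A[(abs(A[:,1]-y)<.05)&(A[:,2]>.08)&(A[:,2]<.6)&(A[:,0]>.3)&(A[:,0]<1)]
    print(y.round(2),[ (len(t:=s[(s[:,2]>a)&(s[:,2]<a+.1)]) and np.percentile(t[:,0],1).round(3)) for a in(.08,.18,.28,.38)])
E
```

```text
top rim [ 0.4845 -0.144   0.0429] 361
 bar [ 484.6 -144.1] [20.5 45.6] 74.9
  plate+bed 28 [ 0.5745 -0.1353  0.0149] [ 574.7 -135.3] [15.1 12. ] 73.5 dist 0.0904
  plate+bed 972 [ 0.5001 -0.0538  0.0106] [500.  -57.7] [95.1 70.1] 79.9 dist 0.0915
  jaws 90 [ 0.504  -0.0313  0.0353] [504.5 -31.6] [11.9 35.6] 79.6 dist 0.1144
  jaws 82 [ 0.4942 -0.0884  0.0356] [494.3 -88.9] [10.5 34.7] 79.8 dist 0.0564
scene rim [ 0.4827 -0.1454  0.0424] 253
 bar [ 486.2 -147.5] [21.3 38.5] 80.1
  plate+bed 33 [ 0.5721 -0.135   0.0134] [ 572.1 -135.5] [12.3 14.1] 76.3 dist 0.09
  plate+bed 654 [ 0.4916 -0.0527  0.0107] [499.3 -58.9] [94.7 73.7] 79.0 dist 0.0931
  jaws 88 [ 0.4912 -0.089   0.0328] [493.7 -90.8] [11.1 37.7] 79.4 dist 0.057
  jaws 101 [ 0.5002 -0.032   0.0329] [503.1 -33.5] [13.3 38.6] 77.4 dist 0.1148
-0.25 [np.float64(0.687), 0, 0, 0]
-0.15 [0, 0, 0, 0]
-0.05 [np.float64(0.898), 0, np.float64(0.705), np.float64(0.71)]
0.05 [np.float64(0.738), np.float64(0.749), np.float64(0.642), np.float64(0.625)]
0.15 [np.float64(0.645), 0, np.float64(0.618), np.float64(0.516)]
0.25 [np.float64(0.636), np.float64(0.648), np.float64(0.576), np.float64(0.545)]
0.35 [np.float64(0.62), np.float64(0.716), np.float64(0.646), np.float64(0.641)]
0.45 [np.float64(0.345), np.float64(0.706), np.float64(0.702), 0]
0.55 [np.float64(0.37), np.float64(0.723), np.float64(0.69), 0]
```

```bash
python3 -m inch '[{"slide":[-5,-3.4,0],"turn":0.15,"grip":5},{"slide":[-9,-6.1,0],"turn":0.3,"grip":5},{"slide":[-13,-8.8,0],"turn":0.45,"grip":5},{"slide":[-17,-11.5,0],"turn":0.6,"grip":5},{"slide":[-21,-14.2,0],"turn":0.75,"grip":5},{"slide":[-25,-17,0],"turn":0.92,"grip":5},{"slide":[-29,-19.7,0],"turn":0.92,"grip":5},{"slide":[-31,-20.5,2],"turn":0.92,"grip":5},{"slide":[-33.5,-21.5,6],"turn":0.92,"grip":5},{"slide":[-35.7,-22.6,10],"turn":0.92,"grip":5},{"slide":[-35.7,-22.6,10],"turn":0.92,"grip":5},{"slide":[-35.7,-22.6,10],"turn":0.92,"grip":5},{"slide":[-35.7,-22.6,10],"turn":0.92,"grip":5}]' 40
python3 - <<'E'
from h import *
s=ctrl.get_state();print(s["qpos"].round(3),s["contact_force"].round(2))
a,_=ctrl.read_camera("scene");b,_=ctrl.read_camera("top")
cv2.imwrite("pics/reach.png",np.hstack([cv2.resize(a[180:330,60:260],(400,300)),cv2.resize(b[120:270,90:290],(400,300))])[...,::-1])
E
```

```text
time: 1.4
eef_pos: [0.4955, 0.2912, 0.1333]
tcp_rot: [0.6, 0.8, 0.001, 0.001]
contact_force: [-0.5, 0.4, -0.3]
opening: 0.584
finger_force: 0.0
[0.355 0.167 1.908 0.    1.064 0.072] [-0.52  0.4  -0.3 ]
```

View pics/reach.png

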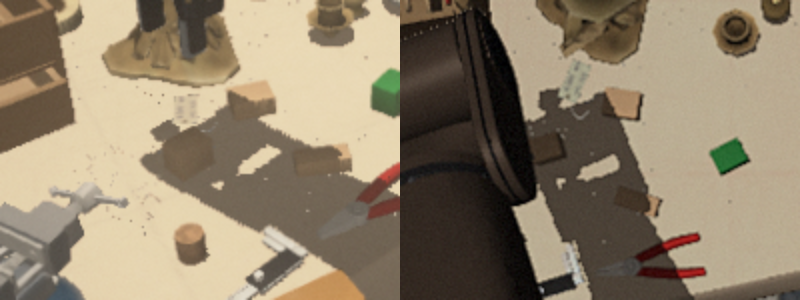

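Fingers are above the chosen block (left crop, block at (188,152) in the gripper's shadow), and tool y is aligned. I descend and grip.

```bash
python3 -m inch '[{"slide":[0,0,4],"turn":0,"grip":5},{"slide":[0,0,8],"turn":0,"grip":5},{"slide":[0,0,11],"turn":0,"grip":5},{"slide":[0,0,12.7],"turn":0,"grip":5},{"slide":[0,0,12.7],"turn":0,"grip":5},{"slide":[0,0,12.7],"turn":0,"grip":2},{"slide":[0,0,12.7],"turn":0,"grip":2},{"slide":[0,0,12.7],"turn":0,"grip":2},{"slide":[0,0,12.7],"turn":0,"grip":2},{"slide":[0,0,12.7],"turn":0,"grip":2}]' 30
python3 - <<'E'
from h import *
s=ctrl.get_state();print(s["qpos"].round(3),s["eef_pos"].round(4),s["contact_force"].round(2),s["opening"]*85.4,s["finger_force"])
E
```

```text
time: 2.5
eef_pos: [0.4965, 0.291, 0.0067]
tcp_rot: [0.601, 0.799, 0.002, 0.001]
contact_force: [-0.2, 0.9, 7.2]
opening: 0.321
finger_force: 31.4
[3.540e-01 3.570e-01 1.949e+00 1.000e-03 8.310e-01 7.100e-02] [0.4965 0.291  0.0067] [-0.19  0.94  7.22] 27.44619692020393 31.360126733779907
```

```bash
python3 -m inch '[{"slide":[0,0,-3],"turn":0,"grip":2},{"slide":[0,0,-7],"turn":0,"grip":2},{"slide":[-4,-2.2,-7],"turn":0.05,"grip":2},{"slide":[-8,-4.5,-7],"turn":0.15,"grip":2},{"slide":[-12,-6.7,-7],"turn":0.25,"grip":2},{"slide":[-15.8,-8.9,-7],"turn":0.35,"grip":2},{"slide":[-20,-9,-7],"turn":0.46,"grip":2},{"slide":[-24,-9.2,-7],"turn":0.46,"grip":2},{"slide":[-28,-9.3,-7],"turn":0.46,"grip":2},{"slide":[-31,-9.4,-7],"turn":0.46,"grip":2},{"slide":[-33.8,-9.5,-7],"turn":0.46,"grip":2},{"slide":[-33.8,-9.5,-7],"turn":0.46,"grip":2},{"slide":[-33.8,-9.5,-7],"turn":0.46,"grip":2},{"slide":[-33.8,-9.5,-7],"turn":0.46,"grip":2}]'
python3 - <<'E'
from h import *
s=ctrl.get_state();print(s["qpos"].round(3),s["eef_pos"].round(4),s["tcp_rot"].round(4),s["contact_force"].round(2),s["opening"]*85.4)
a,d=ctrl.read_camera("scene");np.savez("s1.npz",im=a,d=d)
cv2.imwrite("pics/over.png",cv2.resize(a[120:240,240:400],(800,600),interpolation=cv2.INTER_CUBIC)[...,::-1])
E
```

```text
time: 3.9
eef_pos: [0.497, -0.0601, 0.0741]
tcp_rot: [0.767, 0.642, -0.0, -0.0]
contact_force: [-0.2, 1.1, -0.4]
opening: 0.317
finger_force: 30.5
[-0.323  0.098  2.112  0.     0.933 -0.146] [ 0.497  -0.0601  0.0741] [ 7.670e-01  6.417e-01 -1.000e-04 -4.000e-04] [-0.16  1.12 -0.38] 27.047902421970285
```

View pics/over.png

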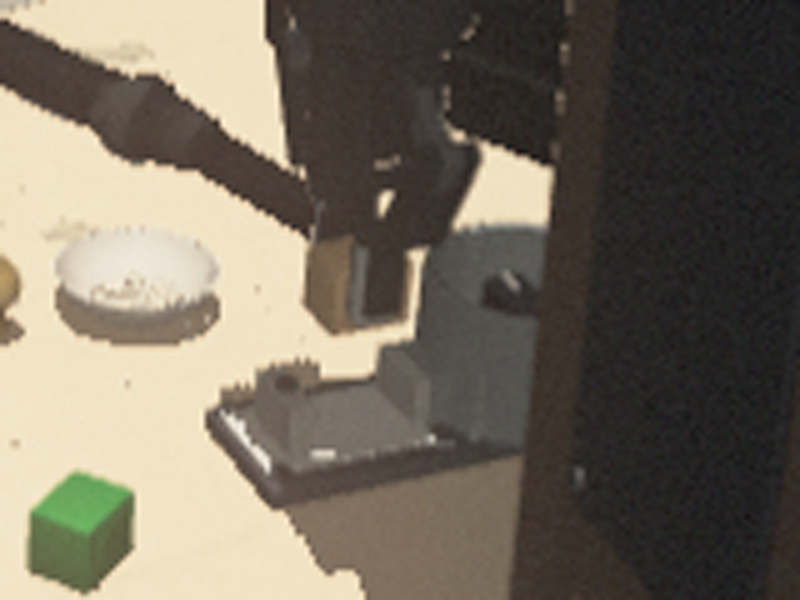

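The block hangs in the gripper at crop (350,285), above the bay, with the end jaw at crop (285,400) and the pad at (405,385). I use depth on its +y end face to locate it along the clamp axis.

```bash
python3 - <<'E'
from h import *
O=np.array([.4838,-.1445]);a=np.deg2rad(79.8);ey=np.array([np.cos(a),np.sin(a)]);ex=np.array([ey[1],-ey[0]])
f=np.load("s1.npz");P=cloud("scene",f["d"])
hsv=cv2.cvtColor(f["im"],cv2.COLOR_RGB2HSV)
L=np.dstack([(P[...,:2]-O)@ex,(P[...,:2]-O)@ey,P[...,2]])*1000
m=(abs(L[...,0])<30)&(L[...,1]>60)&(L[...,1]<115)&(L[...,2]>60)&(L[...,2]<110)&(hsv[...,1]>70)
m=cv2.erode(m.astype(np.uint8),np.ones((1,1)))>0
p=L[m];print(len(p),np.percentile(p,[2,25,50,75,98],axis=0).round(1))
hi=p[p[:,1]>np.percentile(p[:,1],40)];print(np.histogram(p[:,1],bins=np.arange(60,116,3)))
w=L[(abs(L[...,0])<16)&(L[...,1]>45)&(L[...,1]<130)&(L[...,2]>25)&(L[...,2]<42)]
print(np.histogram(w[:,1],bins=np.arange(45,131,3)))
print("tcp",(np.array([.497,-.0601])-O)@ex*1000,(np.array([.497,-.0601])-O)@ey*1000)
E
```

```text
197 [[-28.7  66.7  68.5]
 [-15.4  90.6  76.8]
 [ -8.9  99.   88.3]
 [  2.5 101.2  96.2]
 [ 11.7 102.7 104.3]]
(array([ 0,  2, 15,  6,  1,  2,  4,  3,  3, 11, 14, 11, 25, 87, 13,  0,  0,
        0]), array([ 60,  63,  66,  69,  72,  75,  78,  81,  84,  87,  90,  93,  96,
        99, 102, 105, 108, 111, 114]))
(array([14, 16,  8, 14, 38,  2,  0,  0,  0,  0,  0,  0,  0,  0,  0,  0,  0,
        0,  0,  0,  5, 13, 16, 24, 23,  0,  0,  0]), array([ 45,  48,  51,  54,  57,  60,  63,  66,  69,  72,  75,  78,  81,
        84,  87,  90,  93,  96,  99, 102, 105, 108, 111, 114, 117, 120,
       123, 126, 129]))
tcp -1.9545700577788516 85.4036278848225
```

```bash
python3 -m inch '[{"slide":[0.15,0.2,2],"turn":0,"grip":2},{"slide":[0.15,0.2,3.5],"turn":0,"grip":2},{"slide":[0.15,0.2,4.5],"turn":0,"grip":2},{"slide":[0.15,0.2,5.2],"turn":0,"grip":2},{"slide":[0.15,0.2,5.5],"turn":0,"grip":2},{"slide":[0.15,0.2,5.5],"turn":0,"grip":2},{"slide":[0.15,0.2,5.5],"turn":0,"grip":2}]'
python3 -m inch '[{"slide":[0,0,0],"turn":0,"grip":4.5},{"slide":[0,0,0],"turn":0,"grip":4.5},{"slide":[0,0,0],"turn":0,"grip":4.5},{"slide":[0,0,0],"turn":0,"grip":4.5},{"slide":[0,0,0],"turn":0,"grip":4.5},{"slide":[0,0,-3],"turn":0,"grip":4.5},{"slide":[0,0,-7],"turn":0,"grip":4.5},{"slide":[0,0,-11],"turn":0,"grip":4.5},{"slide":[0,0,-11],"turn":0,"grip":4.5},{"slide":[0,0,-11],"turn":0,"grip":4.5}]'
python3 - <<'E'
from h import *
s=ctrl.get_state();print(s["qpos"].round(3),s["eef_pos"].round(4))
a,d=ctrl.read_camera("scene");np.savez("s2.npz",im=a,d=d)
O=np.array([.4838,-.1445]);an=np.deg2rad(79.8);ey=np.array([np.cos(an),np.sin(an)]);ex=np.array([ey[1],-ey[0]])
P=cloud("scene",d);L=np.dstack([(P[...,:2]-O)@ex,(P[...,:2]-O)@ey,P[...,2]])*1000
m=(abs(L[...,0])<30)&(L[...,1]>62)&(L[...,1]<106)&(L[...,2]>38.5)&(L[...,2]<48)
p=L[m];r=cv2.minAreaRect(p[:,:2].astype(np.float32));print(len(p),p.mean(0),r)
cv2.imwrite("pics/placed.png",cv2.resize(a[150:230,270:390],(780,520),interpolation=cv2.INTER_CUBIC)[...,::-1])
E
```

```text
time: 4.65
eef_pos: [0.5004, -0.06, 0.0199]
tcp_rot: [0.767, 0.641, 0.0, 0.001]
contact_force: [0.0, -0.2, -0.3]
opening: 0.32
finger_force: 30.5
time: 5.65
eef_pos: [0.5005, -0.0601, 0.1305]
tcp_rot: [0.767, 0.641, 0.001, 0.001]
contact_force: [0.1, 0.5, -0.7]
opening: 0.527
finger_force: 0.0
[-0.321  0.017  2.077  0.     1.046 -0.143] [ 0.5005 -0.0601  0.1305]
134 [-0.61259016 85.15978457 41.08389181] ((0.8659467697143555, 85.00393676757812), (36.33330154418945, 31.339262008666992), 89.82466125488281)
```

View pics/placed.png

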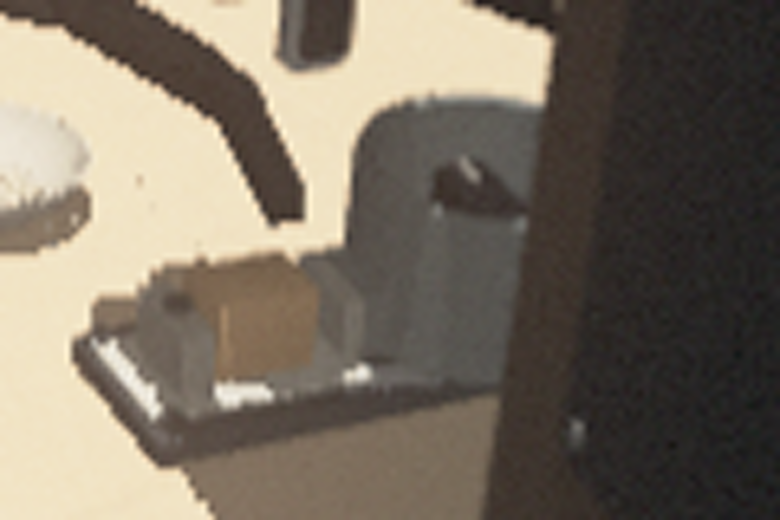

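The block sits flat in the bay at crop (255,310), centred at about (0, 85) mm in the clamp frame. Now I go over the knob.

```bash
python3 -m inch '[{"slide":[-3,0,0],"turn":-0.15,"grip":3.4},{"slide":[-6,-0.1,0],"turn":-0.3,"grip":3.4},{"slide":[-8.6,-0.1,0],"turn":-0.45,"grip":3.4},{"slide":[-8.6,-0.1,0],"turn":-0.6,"grip":3.4},{"slide":[-8.6,-0.1,0],"turn":-0.75,"grip":3.4},{"slide":[-8.6,-0.1,0],"turn":-0.9,"grip":3.4},{"slide":[-8.6,-0.1,0],"turn":-1.05,"grip":3.4},{"slide":[-8.6,-0.1,0],"turn":-1.2,"grip":3.4},{"slide":[-8.6,-0.1,0],"turn":-1.35,"grip":3.4},{"slide":[-8.6,-0.1,0],"turn":-1.485,"grip":3.4},{"slide":[-8.6,-0.1,0],"turn":-1.485,"grip":3.4},{"slide":[-8.6,-0.1,0],"turn":-1.485,"grip":3.4}]' 80
python3 - <<'E'
from h import *
s=ctrl.get_state();q=s["tcp_rot"];print(s["qpos"].round(3),s["eef_pos"].round(4),np.rad2deg(np.arctan2(q[1]**2-q[0]**2,2*q[0]*q[1])),s["contact_force"].round(2),s["wrist_torque"].round(3))
E
```

```text
time: 6.9
eef_pos: [0.4827, -0.1438, 0.1276]
tcp_rot: [0.133, 0.991, 0.001, -0.002]
contact_force: [-0.5, -0.3, 0.7]
opening: 0.396
finger_force: 0.0
[-0.491  0.023  2.076  0.     1.046 -1.795] [ 0.4827 -0.1438  0.1276] 74.71648745781926 [-0.48 -0.26  0.66] [-0.014  0.024 -0.012]
```

```bash
python3 -m inch '[{"slide":[-0.1,-0.05,3],"turn":0,"grip":3.4},{"slide":[-0.1,-0.05,5],"turn":0,"grip":3.4},{"slide":[-0.1,-0.05,6.5],"turn":0,"grip":3.4},{"slide":[-0.1,-0.05,8],"turn":0,"grip":3.4},{"slide":[-0.1,-0.05,9],"turn":0,"grip":3.4},{"slide":[-0.1,-0.05,9.3],"turn":0,"grip":3.4},{"slide":[-0.1,-0.05,9.3],"turn":0,"grip":3.4}]'
python3 - <<'E'
from h import *
s=ctrl.get_state();print(s["eef_pos"].round(4),s["contact_force"].round(2),s["wrist_torque"].round(3))
E
python3 -m inch '[{"slide":[0,0,0],"turn":0,"grip":1.5},{"slide":[0,0,0],"turn":0,"grip":1.5},{"slide":[0,0,0],"turn":0,"grip":1.5},{"slide":[0,0,0],"turn":0,"grip":1.5},{"slide":[0,0,0],"turn":0,"grip":1.5}]' 80
python3 - <<'E'
from h import *
s=ctrl.get_state();print(s["eef_pos"].round(4),s["contact_force"].round(2),s["wrist_torque"].round(3),s["opening"]*85.4)
E
```

```text
time: 7.6
eef_pos: [0.4842, -0.1449, 0.0359]
tcp_rot: [0.132, 0.991, 0.0, -0.0]
contact_force: [-0.2, -0.4, 0.3]
opening: 0.394
finger_force: 0.0
[ 0.4842 -0.1449  0.0359] [-0.25 -0.43  0.33] [-0.004 -0.015 -0.018]
time: 8.1
eef_pos: [0.4847, -0.1463, 0.0374]
tcp_rot: [0.131, 0.991, -0.001, 0.0]
contact_force: [-2.6, -3.8, 1.2]
opening: 0.217
finger_force: 79.6
[ 0.4847 -0.1463  0.0374] [-2.63 -3.8   1.25] [-0.496  0.408  0.172] 18.556191130864217
```

```bash
cat > r.py <<'E'
from h import *
s=ctrl.get_state();q=s["tcp_rot"];a=np.rad2deg(np.arctan2(q[1]**2-q[0]**2,2*q[0]*q[1]))
print("knob",np.deg2rad(79.8-a).round(4),"Tz",s["wrist_torque"].round(3),"F",s["contact_force"].round(1),s["eef_pos"].round(4),"q6",s["qpos"][5].round(3),"j6",s["joint_efforts"][5].round(3))
E
python3 r.py
python3 -m inch '[{"slide":[0,0,0],"turn":0.08,"grip":1.5},{"slide":[0,0,0],"turn":0.16,"grip":1.5},{"slide":[0,0,0],"turn":0.24,"grip":1.5}]'>/dev/null; python3 r.py
python3 -m inch '[{"slide":[0,0,0],"turn":0.06,"grip":1.5},{"slide":[0,0,0],"turn":0.12,"grip":1.5}]'>/dev/null; python3 r.py
```

```text
knob 0.0845 Tz [-0.496  0.408  0.172] F [-2.6 -3.8  1.2] [ 0.4847 -0.1463  0.0374] q6 -1.799 j6 0.17
knob 0.3271 Tz [-0.565  0.364  0.287] F [-3.6 -4.7  0.9] [ 0.4847 -0.1464  0.0374] q6 -1.556 j6 -0.126
knob 0.4462 Tz [-0.619  0.425  0.264] F [-2.9 -4.4  0.8] [ 0.4847 -0.1464  0.0374] q6 -1.437 j6 -0.022
```

```bash
python3 -m inch '[{"slide":[0,0,0],"turn":0.05,"grip":1.5},{"slide":[0,0,0],"turn":0.1,"grip":1.5}]'>/dev/null; python3 r.py
python3 -m inch '[{"slide":[0,0,0],"turn":0.05,"grip":1.5},{"slide":[0,0,0],"turn":0.1,"grip":1.5}]'>/dev/null; python3 r.py
python3 -m inch '[{"slide":[0,0,0],"turn":0.03,"grip":1.5},{"slide":[0,0,0],"turn":0.06,"grip":1.5}]'>/dev/null; python3 r.py
python3 -m inch '[{"slide":[0,0,0],"turn":0.03,"grip":1.5}]'>/dev/null; python3 r.py
python3 -m inch '[{"slide":[0,0,0],"turn":0.03,"grip":1.5}]'>/dev/null; python3 r.py
```

```text
knob 0.5458 Tz [-0.655  0.364  0.283] F [-2.7 -4.6  1.4] [ 0.4847 -0.1465  0.0374] q6 -1.337 j6 0.028
knob 0.6457 Tz [-0.636  0.382  0.294] F [-2.4 -4.7  0.1] [ 0.4847 -0.1465  0.0374] q6 -1.238 j6 0.03
knob 0.7048 Tz [-0.64   0.35   0.308] F [-3.5 -4.2  1.6] [ 0.4847 -0.1465  0.0374] q6 -1.178 j6 0.133
knob 0.7349 Tz [-0.688  0.375  0.258] F [-3.3 -4.7  1.4] [ 0.4846 -0.1465  0.0374] q6 -1.148 j6 0.131
knob 0.7648 Tz [-0.692  0.433  0.245] F [-3.1 -3.6  0.6] [ 0.4846 -0.1465  0.0374] q6 -1.118 j6 0.131
```

```bash
python3 -m inch '[{"slide":[0,0,0],"turn":0.03,"grip":1.5}]'>/dev/null; python3 r.py
python3 -m inch '[{"slide":[0,0,0],"turn":0.03,"grip":1.5}]'>/dev/null; python3 r.py
python3 -m inch '[{"slide":[0,0,0],"turn":0.03,"grip":1.5}]'>/dev/null; python3 r.py
python3 -m inch '[{"slide":[0,0,0],"turn":0.03,"grip":1.5}]'>/dev/null; python3 r.py
```

```text
knob 0.7948 Tz [-0.727  0.444  0.34 ] F [-2.4 -5.1 -0. ] [ 0.4847 -0.1465  0.0374] q6 -1.088 j6 0.131
knob 0.8248 Tz [-0.7    0.37   0.255] F [-2.4 -4.6  1.7] [ 0.4846 -0.1465  0.0374] q6 -1.058 j6 0.131
knob 0.8547 Tz [-0.729  0.419  0.283] F [-3.2 -5.   0.7] [ 0.4846 -0.1466  0.0374] q6 -1.028 j6 0.131
knob 0.8847 Tz [-0.687  0.369  0.288] F [-2.6 -4.7  0.6] [ 0.4846 -0.1466  0.0374] q6 -0.998 j6 0.149
```

```bash
python3 -m inch '[{"slide":[0,0,0],"turn":0.03,"grip":1.5}]'>/dev/null; python3 r.py
python3 -m inch '[{"slide":[0,0,0],"turn":0.03,"grip":1.5}]'>/dev/null; python3 r.py
python3 -m inch '[{"slide":[0,0,0],"turn":0.02,"grip":1.5}]'>/dev/null; python3 r.py
```

```text
knob 0.9145 Tz [-0.671  0.41   0.358] F [-3.2 -4.5  0.1] [ 0.4846 -0.1466  0.0374] q6 -0.968 j6 0.177
knob 0.9444 Tz [-0.738  0.433  0.349] F [-3.4 -5.2  0.8] [ 0.4846 -0.1466  0.0373] q6 -0.939 j6 0.204
knob 0.964 Tz [-0.712  0.412  0.417] F [-3.4 -4.6  1. ] [ 0.4846 -0.1466  0.0374] q6 -0.919 j6 0.297
```

```bash
python3 -m inch '[{"slide":[0,0,0],"turn":0.02,"grip":1.5}]'>/dev/null; python3 r.py
python3 -m inch '[{"slide":[0,0,0],"turn":0.02,"grip":1.5}]'>/dev/null; python3 r.py
```

```text
knob 0.9836 Tz [-0.711  0.367  0.371] F [-3.4 -5.   1.1] [ 0.4846 -0.1466  0.0374] q6 -0.899 j6 0.291
knob 1.0036 Tz [-0.711  0.427  0.447] F [-2.7 -5.3  1.6] [ 0.4846 -0.1466  0.0374] q6 -0.879 j6 0.308
```

Joint-6 effort and wrist torque both put contact at about 0.86 rad, so the clamping is now about 10 N. One small step more, then release.

```bash
python3 -m inch '[{"slide":[0,0,0],"turn":0.015,"grip":1.5},{"slide":[0,0,0],"turn":0.015,"grip":1.5},{"slide":[0,0,0],"turn":0.015,"grip":1.5}]'>/dev/null; python3 r.py
python3 -m inch '[{"slide":[0,0,0],"turn":0,"grip":3.4},{"slide":[0,0,0],"turn":0,"grip":3.4},{"slide":[0,0,0],"turn":0,"grip":3.4},{"slide":[0,0,0],"turn":0,"grip":3.4}]'; python3 r.py
```

```text
knob 1.0183 Tz [-0.757  0.376  0.299] F [-3.6 -4.5  1.8] [ 0.4846 -0.1466  0.0374] q6 -0.865 j6 0.298
time: 11.0
eef_pos: [0.4848, -0.1449, 0.0366]
tcp_rot: [0.564, 0.826, 0.0, 0.0]
contact_force: [1.0, -0.0, -0.3]
opening: 0.401
finger_force: 0.0
knob 1.0209 Tz [-0.025  0.027 -0.002] F [ 1.  -0.  -0.3] [ 0.4848 -0.1449  0.0366] q6 -0.864 j6 0.001
```

```bash
python3 -m inch '[{"slide":[0,0,-3],"turn":0,"grip":3.4},{"slide":[0,0,-7],"turn":0,"grip":3.4},{"slide":[0,0,-11],"turn":0,"grip":3.4},{"slide":[-5,0,-11],"turn":0,"grip":3.4},{"slide":[-10,0,-11],"turn":0,"grip":3.4},{"slide":[-15,0,-11],"turn":0,"grip":3.4},{"slide":[-18,0,-11],"turn":0,"grip":3.4},{"slide":[-18,0,-11],"turn":0,"grip":3.4},{"slide":[-18,0,-11],"turn":0,"grip":3.4}]'
python3 - <<'E'
from h import *
O=np.array([.4845,-.144]);an=np.deg2rad(79.8);ey=np.array([np.cos(an),np.sin(an)]);ex=np.array([ey[1],-ey[0]])
V=[]
for n in("scene","top"):
    a,d=ctrl.read_camera(n);P=cloud(n,d);L=np.dstack([(P[...,:2]-O)@ex,(P[...,:2]-O)@ey,P[...,2]])*1000
    if n=="top":
        b=(np.hypot(L[...,0],L[...,1])<30)&(L[...,2]>49)&(L[...,2]<65);p=L[b]
        if len(p)>20: print("bar",cv2.minAreaRect(p[:,:2].astype(np.float32)))
    p=L[(abs(L[...,0])<28)&(L[...,1]>62)&(L[...,1]<116)&(L[...,2]>39.5)&(L[...,2]<50)]
    if len(p)>20: print(n,len(p),p.mean(0).round(1),cv2.minAreaRect(p[:,:2].astype(np.float32)))
    V.append(cv2.resize(a[150:230,270:390] if n=="scene" else a[160:230,280:385],(400,267),interpolation=cv2.INTER_CUBIC))
cv2.imwrite("pics/end.png",np.hstack(V)[...,::-1])
E
```

```text
time: 11.9
eef_pos: [0.5497, -0.3127, 0.1458]
tcp_rot: [0.565, 0.825, 0.0, -0.001]
contact_force: [0.1, 0.6, -0.5]
opening: 0.398
finger_force: 0.0
scene 124 [-1.2 88.3 41.3] ((-0.37364959716796875, 90.8068618774414), (30.32029151916504, 40.63136672973633), 0.6240964531898499)
bar ((0.010450363159179688, 0.1327362060546875), (19.732070922851562, 45.56377410888672), 31.51304817199707)
top 182 [ 0.6 90.6 41.5] ((0.5852212905883789, 92.26599884033203), (28.01532554626465, 45.08265686035156), 0.023036563768982887)
```

View pics/end.png

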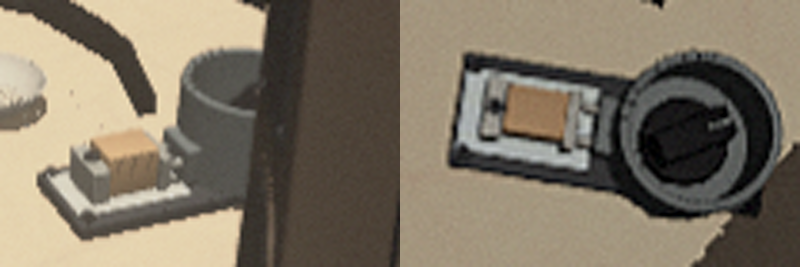

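The block is pinched squarely between the pad and the end jaw (right crop (538,108)), and the knob bar reads 1.02 rad, so I hand in.

```bash
python3 -c "
from plant import ctrl
print(ctrl.sign_off())"
```

```text
the job is handed in; nothing more can be done
None
```

I clamped the tallest block flat and square in the bay at about 11 N (estimated from knob torque and angle), let go of the knob, never touched the other two blocks, and handed the job in at about 12 s; no verdict came back.

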